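# Wedge the rocking chest

### The job

The small green chest on the worktable rocks, because the foot under its orange corner pad is too short. Press down on the orange pad and feel the chest rock, let go, then push the wooden wedge along the table by its thick end, tip first under that short foot, without lifting the wedge or shoving the chest away, until the chest no longer rocks. Finish while still pressing the orange pad down with a fingertip, at least as hard as it took to rock it, the chest standing firm and level on the wedge, and leave the other things alone.

Things in the scene. Friction and masses are not known exactly. Their poses are not given: they have to be found in the camera images.
- chest: Small green two-drawer chest, 150 (its x) x 200 (its y) mm, about 1.2 kg, loose, on four round feet at x = +-60, y = +-85 mm of its frame. Origin: centre, level with the ends of the long feet (on the table when level); z up; drawers face its -x. Body's underside 22 mm, top 56 mm above the origin. Left alone it stands level on three sound feet; the fourth, at (-60, +85) mm, is short.
- corner_pad: Orange round pad, 28 mm across, on the chest's top corner straight above the short foot (the other corners have black pads). Origin: middle of its underside; its top is 6 mm higher, 62 mm above the table. About 3 N down on it starts the chest rocking, 8 N is ample to bring the short foot to the table; let go, it rocks back.
- short_foot: The short foot, fixed in the chest: black disc, 18 mm across, 10 mm high, its flat end hanging 4 to 8 mm above the table (differs every time). Origin: middle of its lower end. Its edge lies 6 mm in from the chest's +y side.
- wedge: Loose pale wooden wedge, 100 (its x) x 50 mm, 70 g, flat on the table on the chest's +y side. Origin: centre of its underside. Thin tip (2 mm) at x = +50 mm, pointing roughly to the chest; upright butt face, 14 mm high, at x = -50 mm. Top flat from the butt to x = -30 mm, then an even slope down to the tip. Friction keeps it where it is jammed; meeting the foot it resists with 1 N and more.
- pot_3: Bystander: small white screw pot, 41 mm across, 34 mm high. Origin: centre of its underside. Not to be disturbed.
- cup_2: Bystander: green round cup of beads, 56 mm across, 21 mm high. Origin: centre of its underside. Not to be disturbed.
- box_ring: Bystander: small dark red lidded card box, 50 x 70 x 27 mm. Origin: centre of its underside. Not to be disturbed.
- tray_bits: Bystander: grey tray of small parts, 62 x 85 x 18 mm. Origin: centre of its underside. Not to be disturbed.
- pliers_red: Bystander: red-handled pliers lying flat, 46 x 148 x 12 mm. Origin: centre of its underside. Not to be disturbed.
- marker_1: Bystander: white, red and black marker pen lying, 134 mm long, 16 mm thick. Origin: centre of its underside. Not to be disturbed.
Things that resemble listed ones, but are neither listed nor needed, are in the scene too. Of the things that look like the wedge, the smaller one is meant.

How it is judged:
On the way, in this order (a step that is already met when the one before it is completed fails the run):
1. the chest rocks under a press on the orange pad (contact force between the fingers and corner_pad above 1.5 N and angle between chest's own z axis and vertical above 0.02 rad), for 0.1 s.
2. the orange pad is let go (contact force between the fingers and chest below 0.1 N and angle between chest's own z axis and vertical below 0.015 rad), for 0.1 s.
At the end, for the whole second after the job is handed in: A fingertip presses the orange pad with more than 4 N, yet the chest stays level within 0.015 rad (0.9 degrees); the wedge bears on the short foot with more than 1 N and lies flat; chest and wedge are at rest, and the chest is within 30 mm of where it stood (contact force between the fingers and corner_pad above 4 N and angle between chest's own z axis and vertical below 0.015 rad and contact force between wedge and short_foot above 1 N and distance of chest from where it was at the start of the episode below 0.03 m and angle between wedge's own z axis and vertical below 0.06 rad and linear speed of each of chest, wedge below 0.01 m/s); the arm keeps its last pose, push and grip.
It fails at once if the wedge is lifted or tipped up (height (world z) of wedge above 0.008 m or angle between wedge's own z axis and vertical above 0.15 rad).
It fails at once if the chest is lifted, tipped or shoved far (height (world z) of chest above 0.02 m or angle between chest's own z axis and vertical above 0.2 rad or distance of chest from where it was at the start of the episode above 0.05 m).
It fails at once if a bystander is disturbed (moved over 20 mm) (distance of any of pot_3, cup_2, box_ring, tray_bits, pliers_red, marker_1 from where it was at the start of the episode above 0.02 m).
It also fails if it takes over 61 s, if anything falls off the work surface, if the arm or the gripper's body presses on something with over 40 N, if the wrist force passes 120 N, or if a joint passes its speed limit or range.

### The arm

A 6-joint arm with a two-finger parallel gripper is mounted at the origin on a cart in front of the work surface, level with it; the furniture and walls round the work are solid. World frame = base frame: x ahead of the robot, y to its left, z up, the work surface at z = 0. Lengths are in m, angles in rad, forces in N, time in s.
With the tool pointing down it reaches from about 0.2 to 0.875 m from the base axis. Payload 3.4 kg.
Tool frame: the origin (TCP) lies midway between the tips of the shut fingers; the grasp point (between the pads) lies 19 mm behind it; z points along the fingers, y is the line along which they close (so a half turn about z gives the same grasp; the last joint's range is limited). The gripper opens to 94 mm and grips with 3 to 60 N. Pads are 16 mm wide; open, the fingers measure 119 mm over their backs; the gripper's body (75 mm by 177 mm) begins 78 mm behind the grasp point.
Start: joints at [0.984, 0.276, 1.505, -0, 1.361, -0.121], TCP at [0.258, 0.514, 0.205] pointing down, gripper open.
Joint ranges: [-2.89, 2.89], [-0.75, 2.08], [0.22, 2.7], [-1.18, 4.32], [0.11, 2.71], [-2.7, 2.7]. Speed limits (rad/s): [2.57, 2.57, 3.14, 3.14, 3.14, 3.14].

### API

Orientations are given as a unit quaternion [x, y, z, w].
In Python, from rig import arm gives the robot as it stands.
- The arm moves only by the tool move_arm, never from a script. Its argument "steps" is text: rows parted by semicolons, each of 7 numbers parted by spaces: the shift along the tool's x, y, z in mm, then the turn, a rotation vector about the tool's x, y, z in degrees, then the closure, from -1 (fully open) to 1 (shut), so that 0 is half open. In form: dx dy dz rx ry rz gripper; .... A call has exactly 5 rows; each row shifts and turns the commanded pose from where the row before left it, along the tool's axes as they then stand; what a row does not reach is not made up. A row lasts 1/8 s, in which the tool goes at most 62.5 mm and 10.7 degrees, less where a joint would pass 70% of its speed; a pose out of reach is approached as far as the arm can. A call with a gripper value outside its range is refused whole. The fingers move at their own pace and stop on an object; "grip_force" is the grip in N (left out, the last holds). Time passes only in rows, so rows that do not move let the fingers close, or fill a call up. It gives the time, the measured TCP pose, the force, the opening and the grip force at its end, in the units of the state.
- arm.read_state(): the state, without advancing time (a new reading comes with each control period).
- arm.read_camera(name): name is "side" or "top" or "wrist"; returns (picture, depth): 480x640x3 uint8, red, green, blue; 480x640 float32, m along the optical axis (not along the pixel's ray), 0 where there is no reading.
- arm.get_calibration(name): a dict with "K" (3x3 intrinsics, pixels), "distortion" ([k1, k2, p1, p2, k3] as OpenCV has them; the pictures are not rectified), "xyz" and "attitude" of the camera in the world; the wrist camera has in their place "hand_eye" (4x4, takes a point from camera to tool coordinates, whose origin is the TCP and whose axes are the flange's). Camera axes: x right, y down, z forward; pixel columns grow to the right and rows downward; lengths in m; the calibration is good to about 2 mm. A picture is of the moment at which its call begins: read the wrist's pose just before it. get_calibration takes no time and is no camera call.
- arm.hand_in(): hands the job in; it is judged then, once.
The state is a dict: "time": time; "q": joint angles; "qvel": joint speeds; "joint_efforts": joint torques, N m; "tool_pos": TCP position; "tool_rot": TCP orientation; "ft_force": force on the tool from outside, world axes, zero at the start; "moment": the same for the moment, N m; "opening": finger opening in m; "finger_force": force on a finger pad.
Only numpy, scipy, OpenCV 4.12 (cv2) and the standard library are available. Lean on these libraries where they do the work, as an engineer would, in place of code of your own. Each camera call takes 0.05 s, during which the arm holds its last target. There are 200 camera calls.

## Working session

There is one attempt and no reset: what is moved stays moved. The work goes in short steps, Python scripts to look and compute and a tool call to move; the robot and the scene stay as the last step left them, time stands still between calls to the robot, and variables do not carry over. Pictures are saved under pics/ and viewed, at most 10 in all, crops included, and the job is handed in when it is done.

Besides the shell and the picture viewer there is one more tool, called after "Request:" as name(argument=value, ...), one argument or row to a line, values as JSON. move_arm: Moves the arm, as the interface text tells. Its arguments: {"type":"object","properties":{"steps":{"type":"string"},"grip_force":{"type":"number"}},"required":["steps"]}

```bash
mkdir -p pics; ls; cat > h.py <<'E'
import numpy as np,cv2
from rig import arm
from scipy.spatial.transform import Rotation as R
def cam(name):
    s=arm.read_state(); p,d=arm.read_camera(name); return s,p,d
def pose(name,s,c):
    if 'hand_eye' in c:
        T=np.eye(4);T[:3,:3]=R.from_quat(s['tool_rot']).as_matrix();T[:3,3]=s['tool_pos'];return T@np.array(c['hand_eye'])
    T=np.eye(4);a=np.array(c['attitude'],float)
    T[:3,:3]=a if a.shape==(3,3) else R.from_quat(a).as_matrix();T[:3,3]=c['xyz'];return T
def cloud(name,s,d):
    c=arm.get_calibration(name);K=np.array(c['K'],float);D=np.array(c['distortion'],float)
    v,u=np.mgrid[:480,:640];n=cv2.undistortPoints(np.stack([u,v],-1).reshape(-1,1,2).astype(float),K,D).reshape(480,640,2)
    P=np.dstack([n*d[...,None],d]);T=pose(name,s,c);return P@T[:3,:3].T+T[:3,3]
E
python3 - <<'E'
from h import *
for n in ('top','side'):
    s,p,d=cam(n);cv2.imwrite(f'pics/{n}0.png',p[...,::-1]);np.savez(f'{n}0.npz',p=p,d=d,X=cloud(n,s,d))
    c=arm.get_calibration(n);print(n,c)
print(s)
E
```

```text
pics
top {'K': array([[542.58900289,   0.        , 315.79579332],
       [  0.        , 542.58900289, 246.09447672],
       [  0.        ,   0.        ,   1.        ]]), 'distortion': array([-0.13944779,  0.        ,  0.        ,  0.        ,  0.        ]), 'xyz': array([3.96069129e-01, 6.19060620e-04, 1.28912099e+00]), 'attitude': array([-0.69806492,  0.71193724, -0.05461399,  0.05355411])}
side {'K': array([[486.19516675,   0.        , 320.21141595],
       [  0.        , 486.19516675, 243.19114623],
       [  0.        ,   0.        ,   1.        ]]), 'distortion': array([-0.12927913,  0.        ,  0.        ,  0.        ,  0.        ]), 'xyz': array([ 0.62847073, -0.82784167,  0.79835486]), 'attitude': array([ 0.90630666,  0.03059748, -0.01555597, -0.42122445])}
{'time': 0.05, 'q': array([ 9.83980997e-01,  2.76578751e-01,  1.50604850e+00,  4.02340870e-06,
        1.36070584e+00, -1.21003437e-01]), 'qvel': array([ 0.00136331, -0.00175829, -0.00102439, -0.00058389,  0.00120478,
        0.00044702]), 'joint_efforts': array([ 1.56825594e-03, -4.05828524e+01, -2.38047552e+01,  7.03167287e-02,
        2.95028393e-02, -3.09495772e-05]), 'tool_pos': array([0.25796777, 0.51328753, 0.20464773]), 'tool_rot': array([ 2.30806302e-01,  9.72999329e-01, -8.15605456e-04, -3.03434856e-04]), 'ft_force': array([-0.27155424,  0.63320569, -0.0393171 ]), 'moment': array([ 0.0223223 , -0.05414032,  0.03684616]), 'finger_force': 0.0, 'opening': 0.09376151194188073}
```

View pics/top0.png

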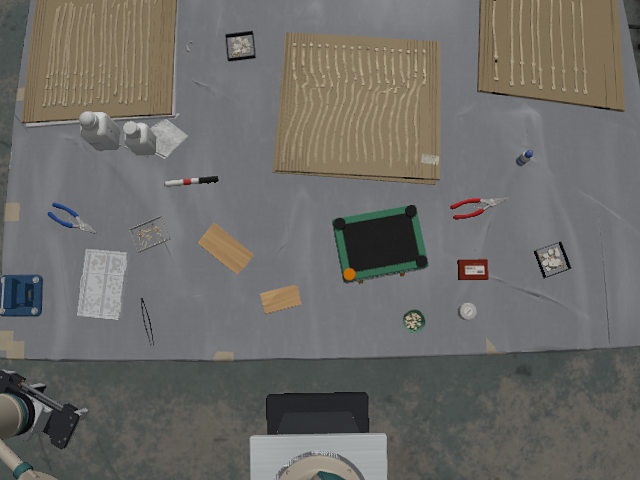

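View pics/side0.png

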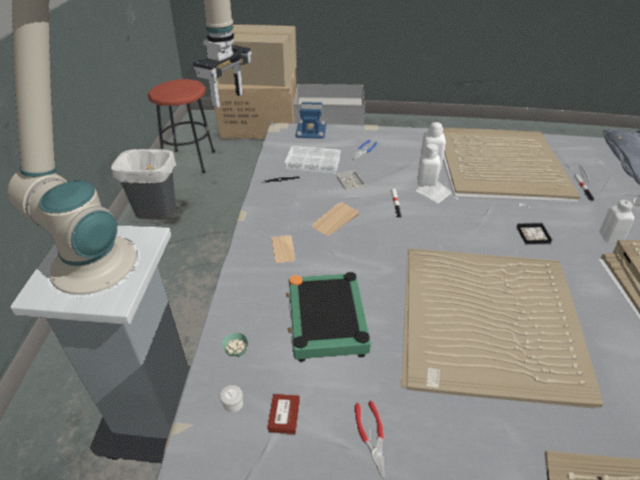

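The top view shows two wedge-like blocks: a small one at (281,299) and a larger one at (225,248). The smaller is the one meant. The orange pad is at (349,274), with the black pads at (339,224), (411,211) and (421,262). Next I'll measure these and check the wedge in a close crop.

```bash
python3 - <<'E'
from h import *
z=np.load('top0.npz');p,d,X=z['p'],z['d'],z['X']
hsv=cv2.cvtColor(p,cv2.COLOR_RGB2HSV)
# orange
m=(hsv[...,0]>8)&(hsv[...,0]<22)&(hsv[...,1]>200)&(hsv[...,2]>150)
v,u=np.nonzero(m);k=(v>255)&(v<290)&(u>330)&(u<370);v,u=v[k],u[k]
print('orange',len(u),u.mean(),v.mean(),X[v,u].mean(0))
c=arm.get_calibration('top');K,D=c['K'],c['distortion'];T=pose('top',None,c)
def onz(uv,zz):
    n=cv2.undistortPoints(np.array(uv,float).reshape(-1,1,2),K,D).reshape(-1,2)
    r=np.c_[n,np.ones(len(n))]@T[:3,:3].T;return T[:3,3]+r*((zz-T[2,3])/r[:,2])[:,None]
print('pad z62',onz([[u.mean(),v.mean()]],.062))
# black pads
print('black pads',onz([[339,224],[411,211],[421,262]],.060))
# green
m=(hsv[...,0]>65)&(hsv[...,0]<90)&(hsv[...,1]>120);m[:195]=0;m[290:]=0
cn=max(cv2.findContours(m.astype(np.uint8),0,2)[0],key=cv2.contourArea);r=cv2.minAreaRect(cn);b=cv2.boxPoints(r);print('green',r,onz(b,.056))
# wedge
m=(hsv[...,0]>8)&(hsv[...,0]<25)&(hsv[...,1]>60);m[:280]=0;m[320:]=0;m[:,:250]=0;m[:,310:]=0
m=m.astype(np.uint8);cn=max(cv2.findContours(m,0,2)[0],key=cv2.contourArea);r=cv2.minAreaRect(cn);b=cv2.boxPoints(r);print('wedge',r,onz(b,.007))
v,u=np.nonzero(m)
for a in range(258,306,5):
    k=(u>=a)&(u<a+5);
    if k.any():print(a,X[v[k],u[k]].mean(0).round(4))
print('table',np.median(X[320:335,300:340,2]))
cr=p[190:335,235:440];cv2.imwrite('pics/crop.png',cv2.resize(cr[...,::-1],None,fx=3.9,fy=3.9,interpolation=2))
E
```

```text
orange 101 349.0792079207921 273.84158415841586 [ 0.52008432 -0.07742502  0.06267687]
pad z62 [[ 0.52014711 -0.07746526  0.062     ]]
black pads [[ 0.63626088 -0.05765959  0.06      ]
 [ 0.66398247 -0.22620904  0.06      ]
 [ 0.54406895 -0.24368831  0.06      ]]
green ((385.86016845703125, 269.5608825683594), (7.270589828491211, 66.09835052490234), 79.4608154296875) [[ 0.52473564 -0.08625301  0.056     ]
 [ 0.54948439 -0.23700601  0.056     ]
 [ 0.53287226 -0.23931819  0.056     ]
 [ 0.50829165 -0.08881385  0.056     ]]
wedge ((280.3958740234375, 298.4703674316406), (21.243549346923828, 38.401798248291016), 74.93151092529297) [[0.48381709 0.13304735 0.007     ]
 [0.50588609 0.04493495 0.007     ]
 [0.45716662 0.0326492  0.007     ]
 [0.43525749 0.12034194 0.007     ]]
258 [0.4734 0.1268 0.0154]
263 [0.461  0.1158 0.0399]
268 [0.4637 0.1058 0.0255]
273 [0.4666 0.0943 0.0244]
278 [0.4689 0.0826 0.0225]
283 [0.4717 0.0711 0.0218]
288 [0.4752 0.06   0.0078]
293 [0.4768 0.0484 0.0055]
298 [0.4692 0.0398 0.0052]
table 0.004482723379465203
```

View pics/crop.png

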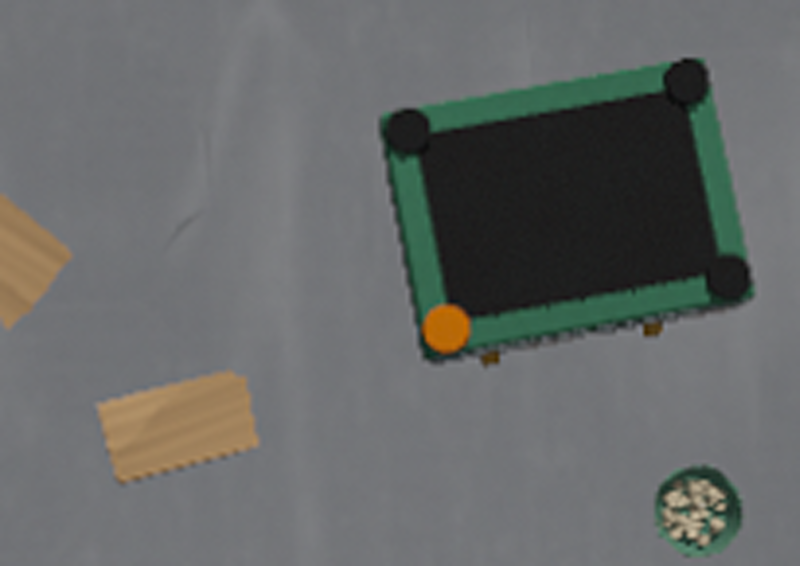

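The crop confirms the small block: its butt is at the left (crop px 108,445) and its tip faces the chest. The foot is below the orange pad (445,328). I'll turn and shut the fingers first, then travel to the pad.

Request:
move_arm(
  steps="0 0 8 0 0 9.4 1;0 0 8 0 0 9.4 1;0 0 8 0 0 9.4 1;0 0 8 0 0 9.4 1;0 0 8 0 0 9.4 1",
  grip_force=20,
)

```text
time: 0.72
tool_pos: [0.2581, 0.5134, 0.1647]
tool_rot: [0.602, 0.799, -0.001, 0.0]
ft_force: [-0.4, 0.4, 0.1]
opening: 0.0474
finger_force: 0.0
```

Request:
move_arm(
  steps="-58 8 0 0 0 0 1;-58 8 0 0 0 0 1;-58 8 0 0 0 0 1;-58 8 0 0 0 0 1;-58 8 0 0 0 0 1",
)

```text
time: 1.35
tool_pos: [0.3784, 0.2449, 0.1653]
tool_rot: [0.599, 0.8, 0.0, 0.0]
ft_force: [0.3, -0.4, 0.2]
opening: 0.0006
finger_force: 0.0
```

Request:
move_arm(
  steps="-58 8 0 0 0 0 1;-58 8 0 0 0 0 1;-58 8 0 0 0 0 1;-58 8 0 0 0 0 1;-58 8 0 0 0 0 1",
)

```text
time: 1.98
tool_pos: [0.4983, -0.0222, 0.1653]
tool_rot: [0.6, 0.8, 0.0, -0.0]
ft_force: [0.3, -0.9, 0.4]
opening: 0.0002
finger_force: 0.0
```

```bash
python3 - <<'E'
from h import *
arm.read_camera('wrist');arm.read_camera('wrist')
s,p,d=cam('wrist');X=cloud('wrist',s,d);np.savez('w0.npz',p=p,d=d,X=X)
print(s['tool_pos'],s['qvel'].round(3),s['ft_force'])
cv2.imwrite('pics/w0.png',p[...,::-1])
hsv=cv2.cvtColor(p,cv2.COLOR_RGB2HSV)
m=(hsv[...,0]>8)&(hsv[...,0]<22)&(hsv[...,1]>200)&(hsv[...,2]>120)
v,u=np.nonzero(m);print(len(u),u.mean(),v.mean(),np.median(X[v,u],0))
E
```

```text
[ 0.50050592 -0.02557038  0.16506176] [ 0.069 -0.029  0.052  0.067  0.048  0.048] [-0.25511711  0.95517608  0.1713979 ]
0 nan nan [nan nan nan]<stdin>:8: RuntimeWarning: Mean of empty slice.
  ret = ret.dtype.type(ret / rcount)
  return _methods._mean(a, axis=axis, dtype=dtype,
  ret = um.true_divide(
```

View pics/w0.png

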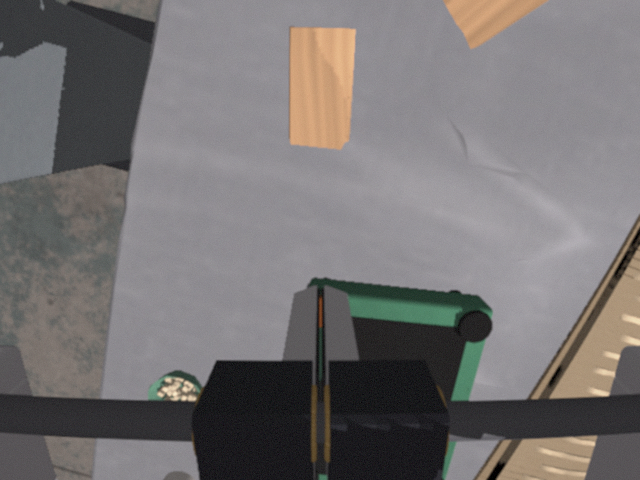

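The wrist view shows the wedge at about (322,88), with its butt at row 27 and its tip at row 148. It is nearly square to the tool. The pad is hidden behind the fingers at column 320. I'll compute the wedge pose from this view and then approach the pad.

```bash
python3 - <<'E'
from h import *
z=np.load('w0.npz');p,X=z['p'],z['X']
s=arm.read_state();c=arm.get_calibration('wrist');K,D=c['K'],c['distortion'];s['tool_pos']=np.array([0.5005,-0.0256,0.1651]);T=pose('wrist',s,c)
def onz(uv,zz):
    n=cv2.undistortPoints(np.array(uv,float).reshape(-1,1,2),K,D).reshape(-1,2)
    r=np.c_[n,np.ones(len(n))]@T[:3,:3].T;return (T[:3,3]+r*((zz-T[2,3])/r[:,2])[:,None]).round(4)
hsv=cv2.cvtColor(p,cv2.COLOR_RGB2HSV);m=((hsv[...,0]<25)&(hsv[...,1]>70)&(hsv[...,2]>100)).astype(np.uint8)
m[:15]=0;m[160:]=0;m[:,:270]=0;m[:,380:]=0
cn=max(cv2.findContours(m,0,2)[0],key=cv2.contourArea);a=cv2.approxPolyDP(cn,6,True);print(a.reshape(-1,2).tolist())
q=a.reshape(-1,2);print('butt14',onz(q[q[:,1]<90],.014),'tip2',onz(q[q[:,1]>90],.002))
ys=range(30,150,10);print([(y,round(float(np.median(X[y,305:340,2])),4)) for y in ys])
print(s['tool_pos'],R.from_quat(s['tool_rot']).as_matrix().round(3))
E
```

```text
[[290, 27], [290, 142], [340, 148], [349, 133], [355, 31]]
butt14 [[0.4361 0.1181 0.014 ]
 [0.484  0.1289 0.014 ]] tip2 [[0.4575 0.0351 0.002 ]
 [0.4988 0.0419 0.002 ]
 [0.5024 0.0556 0.002 ]]
[(30, 0.0137), (40, 0.0135), (50, 0.0138), (60, 0.0131), (70, 0.012), (80, 0.0106), (90, 0.01), (100, 0.0088), (110, 0.0073), (120, 0.0063), (130, 0.0053), (140, 0.0043)]
[ 0.5005 -0.0256  0.1651] [[-0.276  0.961 -0.001]
 [ 0.961  0.276  0.   ]
 [ 0.    -0.001 -1.   ]]
```

Request:
move_arm(
  steps="-22 2 40 0 0 0 1;-22 2 40 0 0 0 1;0 0 0 0 0 0 1;0 0 0 0 0 0 1;0 0 0 0 0 0 1",
)

```text
time: 2.75
tool_pos: [0.5149, -0.0606, 0.0872]
tool_rot: [0.599, 0.801, 0.001, 0.001]
ft_force: [-0.2, -0.3, 0.6]
opening: 0.0002
finger_force: 0.0
```

Request:
move_arm(
  steps="-9 0 7 0 0 0 1;-9 0 7 0 0 0 1;0 0 4 0 0 0 1;0 0 0 0 0 0 1;0 0 0 0 0 0 1",
)

```text
time: 3.38
tool_pos: [0.5192, -0.0787, 0.0674]
tool_rot: [0.6, 0.8, 0.0, -0.0]
ft_force: [0.2, 0.2, 0.0]
opening: 0.0007
finger_force: 0.0
```

Request:
move_arm(
  steps="0 0 1.5 0 0 0 1;0 0 1.5 0 0 0 1;0 0 1 0 0 0 1;0 0 1 0 0 0 1;0 0 0 0 0 0 1",
)

```text
time: 4.0
tool_pos: [0.5191, -0.0788, 0.0624]
tool_rot: [0.6, 0.8, 0.0, -0.0]
ft_force: [0.3, 0.2, 0.1]
opening: 0.0001
finger_force: 0.0
```

Request:
move_arm(
  steps="0 0 0.5 0 0 0 1;0 0 0.5 0 0 0 1;0 0 0.5 0 0 0 1;0 0 0.5 0 0 0 1;0 0 0 0 0 0 1",
)

```text
time: 4.62
tool_pos: [0.5187, -0.0785, 0.0605]
tool_rot: [0.6, 0.8, -0.0, -0.001]
ft_force: [-2.1, 1.8, 3.7]
opening: 0.0005
finger_force: 2.2
```

Request:
move_arm(
  steps="0 0 0.5 0 0 0 1;0 0 0.5 0 0 0 1;0 0 0.5 0 0 0 1;0 0 0.5 0 0 0 1;0 0 0 0 0 0 1",
)

```text
time: 5.25
tool_pos: [0.5174, -0.0779, 0.0582]
tool_rot: [0.6, 0.8, -0.0, -0.002]
ft_force: [-4.4, 2.9, 5.3]
opening: 0.0006
finger_force: 3.0
```

Request:
move_arm(
  steps="0 0 0.5 0 0 0 1;0 0 0.5 0 0 0 1;0 0 0.5 0 0 0 1;0 0 0.5 0 0 0 1;0 0 0 0 0 0 1",
)

```text
time: 5.88
tool_pos: [0.517, -0.0778, 0.0561]
tool_rot: [0.6, 0.8, -0.001, -0.002]
ft_force: [-5.8, 2.9, 6.3]
opening: 0.0003
finger_force: 3.2
```

The pad dropped about 6 mm under force, so the chest has rocked. Now I'll let go.

Request:
move_arm(
  steps="0 0 -2 0 0 0 1;0 0 -4 0 0 0 1;0 0 -10 0 0 0 1;0 0 -20 0 0 0 1;0 0 0 0 0 0 1",
)

```text
time: 6.5
tool_pos: [0.5213, -0.0795, 0.0941]
tool_rot: [0.6, 0.8, 0.001, 0.002]
ft_force: [0.7, 0.1, -0.8]
opening: 0.0004
finger_force: 0.0
```

```bash
python3 - <<'E'
from h import *
z=np.load('top0.npz');p0=z['p'];s,p,d=cam('top')
for q in (p0,p):
    hsv=cv2.cvtColor(q,cv2.COLOR_RGB2HSV)
    m=(hsv[...,0]>65)&(hsv[...,0]<90)&(hsv[...,1]>120);m[:195]=0;m[290:]=0;m[:,:325]=0;m[:,430:]=0
    m[:,:385]=0
    v,u=np.nonzero(m);print(len(u),u.mean(),v.mean())
print(s['tool_pos'])
E
```

```text
498 406.19678714859435 241.83734939759037
396 409.92171717171715 232.08080808080808
[ 0.52129417 -0.07947707  0.09411632]
```

Request:
move_arm(
  steps="51 0 0 0 0 0 0.66;51 0 0 0 0 0 0.66;51 0 0 0 0 0 0.66;51 0 0 0 0 0 0.66;51 -1 0 0 0 0 0.66",
)

```text
time: 7.18
tool_pos: [0.446, 0.167, 0.0918]
tool_rot: [0.6, 0.8, -0.0, -0.0]
ft_force: [1.8, 0.4, 0.3]
opening: 0.0161
finger_force: 0.0
```

Request:
move_arm(
  steps="0 0 20 0 0 0 0.66;0 0 30 0 0 0 0.66;0 0 20 0 0 0 0.66;0 0 10 0 0 0 0.66;0 0 5 0 0 0 0.66",
)

```text
time: 7.8
tool_pos: [0.4465, 0.1656, 0.0069]
tool_rot: [0.6, 0.8, -0.0, -0.0]
ft_force: [-0.3, -0.8, 0.5]
opening: 0.016
finger_force: 0.0
```

Request:
move_arm(
  steps="-10 0 2 0 0 0 0.66;-10 0 0 0 0 0 0.66;-8 0 0 0 0 0 0.66;-5 0 0 0 0 0 0.66;-5 0 0 0 0 0 0.66",
)

```text
time: 8.43
tool_pos: [0.4574, 0.129, 0.0057]
tool_rot: [0.6, 0.8, 0.0, -0.0]
ft_force: [-0.3, 1.7, 0.6]
opening: 0.0159
finger_force: 0.6
```

Request:
move_arm(
  steps="-8 0 0 0 0 0 0.66;-8 0 0 0 0 0 0.66;-8 0 0 0 0 0 0.66;-8 0 0 0 0 0 0.66;-8 0 0 0 0 0 0.66",
)

```text
time: 9.05
tool_pos: [0.4687, 0.0903, 0.0054]
tool_rot: [0.6, 0.8, 0.0, -0.0]
ft_force: [0.2, 0.5, 1.3]
opening: 0.016
finger_force: 0.6
```

Request:
move_arm(
  steps="-8 0 0 0 0 0 0.66;-8 0 0 0 0 0 0.66;-8 0 0 0 0 0 0.66;-4 0 0 0 0 0 0.66;0 0 0 0 0 0 0.66",
)

```text
time: 9.68
tool_pos: [0.4765, 0.0634, 0.0054]
tool_rot: [0.6, 0.8, -0.0, 0.0]
ft_force: [0.5, 0.1, 0.3]
opening: 0.0161
finger_force: 0.0
```

```bash
python3 - <<'E'
from h import *
s,p,d=cam('side');cr=p[190:370,230:400];
q,pp,dd=cam('top');cr2=pp[190:340,250:430]
a=cv2.resize(cr[...,::-1],(400,424),interpolation=2);b=cv2.resize(cr2[...,::-1],(400,333),interpolation=2)
o=np.zeros((424,800,3),np.uint8);o[:,:400]=a;o[:333,400:]=b;cv2.imwrite('pics/p1.png',o);print(s['tool_pos'],s['ft_force'])
E
```

```text
[0.47654563 0.06343912 0.00539587] [0.47111117 0.14967625 0.29816658]
```

View pics/p1.png

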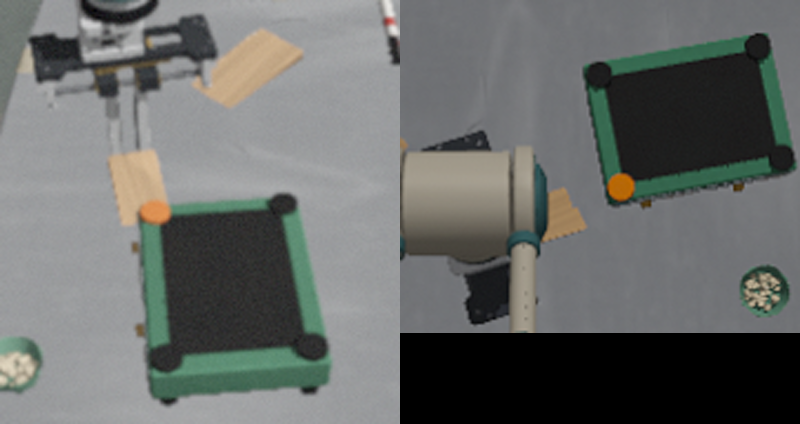

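The side view shows the wedge heading under the orange corner. The top view shows its tip edge at (563,190) to (587,228) in the mosaic, which looks skewed. I'll measure it in a zoom.

```bash
python3 - <<'E'
from h import *
q,pp,dd=cam('top');s,ps,ds=cam('side')
a=cv2.resize(pp[255:310,300:370][...,::-1],(400,314),interpolation=cv2.INTER_NEAREST)
b=cv2.resize(ps[240:300,265:325][...,::-1],(400,400),interpolation=cv2.INTER_NEAREST)
o=np.zeros((400,800,3),np.uint8);o[:314,:400]=a;o[:,400:]=b;cv2.imwrite('pics/p2.png',o)
E
```

```text
(no output)
```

View pics/p2.png

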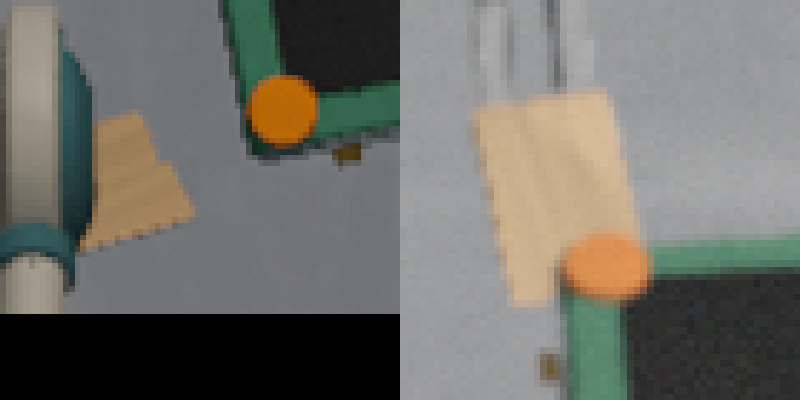

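```bash
python3 - <<'E'
from h import *
def onz(n,uv,zz):
    c=arm.get_calibration(n);T=pose(n,None,c)
    n=cv2.undistortPoints(np.array(uv,float).reshape(-1,1,2),c['K'],c['distortion']).reshape(-1,2)
    r=np.c_[n,np.ones(len(n))]@T[:3,:3].T;return (T[:3,3]+r*((zz-T[2,3])/r[:,2])[:,None]).round(4)
print(onz('top',[[334.1,292.3],[323.6,274.6]],.002),onz('side',[[276.2,256.2],[296.2,253.8]],.014),onz('side',[[282.2,285.7]],.002),onz('side',[[295.5,280.2]],.062))
E
```

```text
[[ 0.483  -0.0445  0.002 ]
 [ 0.5256 -0.0205  0.002 ]] [[0.4595 0.044  0.014 ]
 [0.5071 0.0561 0.014 ]] [[ 0.4847 -0.0433  0.002 ]] [[ 0.5221 -0.0839  0.062 ]]
```

The wedge's heading is -74°, in line with the foot, so I'll keep pushing.

Request:
move_arm(
  steps="-6 0 0 0 0 0 0.66;-6 0 0 0 0 0 0.66;-6 0 0 0 0 0 0.66;-6 0 0 0 0 0 0.66;-6 0 0 0 0 0 0.66",
)

```text
time: 10.5
tool_pos: [0.4849, 0.0347, 0.0054]
tool_rot: [0.6, 0.8, 0.0, -0.0]
ft_force: [0.3, 0.5, -0.4]
opening: 0.0159
finger_force: 0.1
```

Request:
move_arm(
  steps="-2 0 0 0 0 0 0.66;-2 0 0 0 0 0 0.66;-2 0 0 0 0 0 0.66;-2 0 0 0 0 0 0.66;0 0 0 0 0 0 0.66",
)

```text
time: 11.12
tool_pos: [0.4872, 0.0273, 0.0055]
tool_rot: [0.6, 0.8, 0.0, 0.0]
ft_force: [-0.3, 0.2, 0.1]
opening: 0.0161
finger_force: 0.0
```

Request:
move_arm(
  steps="-1.5 0 0 0 0 0 0.66;-1.5 0 0 0 0 0 0.66;-1.5 0 0 0 0 0 0.66;-1.5 0 0 0 0 0 0.66;0 0 0 0 0 0 0.66",
)

```text
time: 11.75
tool_pos: [0.4888, 0.0215, 0.0055]
tool_rot: [0.6, 0.8, -0.0, 0.0]
ft_force: [0.5, -0.3, -0.1]
opening: 0.0159
finger_force: 0.0
```

Request:
move_arm(
  steps="-1 0 0 0 0 0 0.66;-1 0 0 0 0 0 0.66;-1 0 0 0 0 0 0.66;-1 0 0 0 0 0 0.66;-1 0 0 0 0 0 0.66",
)

```text
time: 12.38
tool_pos: [0.4902, 0.0168, 0.0055]
tool_rot: [0.6, 0.8, 0.0, -0.0]
ft_force: [-0.2, 0.6, -0.0]
opening: 0.016
finger_force: 0.4
```

Request:
move_arm(
  steps="-1 0 0 0 0 0 0.66;-1 0 0 0 0 0 0.66;-1 0 0 0 0 0 0.66;-1 0 0 0 0 0 0.66;-1 0 0 0 0 0 0.66",
)

```text
time: 13.0
tool_pos: [0.4916, 0.0121, 0.0055]
tool_rot: [0.6, 0.8, 0.0, 0.0]
ft_force: [-0.6, -0.2, 0.7]
opening: 0.0162
finger_force: 0.4
```

Request:
move_arm(
  steps="-1 0 0 0 0 0 0.66;-1 0 0 0 0 0 0.66;-1 0 0 0 0 0 0.66;-1 0 0 0 0 0 0.66;-1 0 0 0 0 0 0.66",
)

```text
time: 13.62
tool_pos: [0.493, 0.0073, 0.0055]
tool_rot: [0.6, 0.8, 0.0, 0.0]
ft_force: [-0.2, 0.3, 0.7]
opening: 0.0158
finger_force: 0.4
```

Request:
move_arm(
  steps="-1 0 0 0 0 0 0.66;-1 0 0 0 0 0 0.66;-1 0 0 0 0 0 0.66;-1 0 0 0 0 0 0.66;-1 0 0 0 0 0 0.66",
)

```text
time: 14.25
tool_pos: [0.4944, 0.0025, 0.0055]
tool_rot: [0.6, 0.8, 0.0, -0.0]
ft_force: [0.7, 0.4, 0.6]
opening: 0.0159
finger_force: 0.4
```

Request:
move_arm(
  steps="-1 0 0 0 0 0 0.66;-1 0 0 0 0 0 0.66;-1 0 0 0 0 0 0.66;-1 0 0 0 0 0 0.66;0 0 0 0 0 0 0.66",
)

```text
time: 14.88
tool_pos: [0.4956, -0.0015, 0.0055]
tool_rot: [0.6, 0.8, -0.0, 0.0]
ft_force: [0.1, -0.1, -0.2]
opening: 0.016
finger_force: 0.1
```

Request:
move_arm(
  steps="-1 0 0 0 0 0 0.66;-1 0 0 0 0 0 0.66;-1 0 0 0 0 0 0.66;-1 0 0 0 0 0 0.66;0 0 0 0 0 0 0.66",
)

```text
time: 15.5
tool_pos: [0.496, -0.0039, 0.0054]
tool_rot: [0.6, 0.8, 0.001, -0.001]
ft_force: [-1.2, 5.4, 1.8]
opening: 0.0158
finger_force: 3.1
```

The wedge has met the foot, with 5.4 N of resistance. I'll back off, check the chest, and then press the pad.

Request:
move_arm(
  steps="3 0 0 0 0 0 0.66;12 0 0 0 0 0 0.66;15 0 0 0 0 0 0.66;0 0 -45 0 0 0 1;0 0 -45 0 0 0 1",
)

```text
time: 16.12
tool_pos: [0.4872, 0.0246, 0.096]
tool_rot: [0.599, 0.801, -0.001, -0.001]
ft_force: [0.5, 0.3, 0.2]
opening: 0.0011
finger_force: 0.0
```

```bash
python3 - <<'E'
from h import *
z=np.load('side0.npz');p0=z['p'];s,p,d=cam('side')
for q in (p0,p):
    hsv=cv2.cvtColor(q,cv2.COLOR_RGB2HSV);m=(hsv[...,0]>3)&(hsv[...,0]<18)&(hsv[...,1]>140)&(hsv[...,2]>150);m[:265]=0;m[295:]=0;m[:,:280]=0;m[:,310:]=0
    v,u=np.nonzero(m);print(len(u),u.mean(),v.mean())
print(s['tool_pos'],s['ft_force'])
cv2.imwrite('pics/p3.png',np.hstack([cv2.resize(q[235:375,265:385][...,::-1],(400,466),interpolation=2) for q in (p0,p)]))
E
```

```text
82 295.6707317073171 280.0609756097561
86 295.54651162790697 279.90697674418607
[0.4872382  0.02459694 0.09601234] [0.46455973 0.33748422 0.15836028]
```

View pics/p3.png

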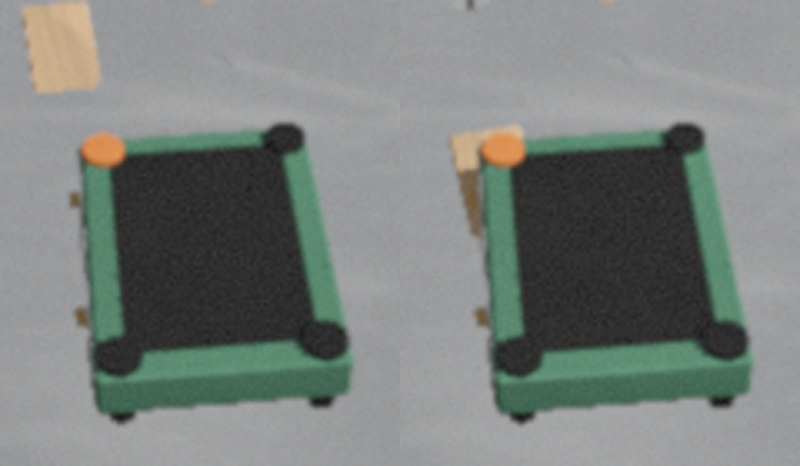

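The chest has not moved, and the wedge is seated under the orange corner (right half, px 485,150). Now for the press.

Request:
move_arm(
  steps="-36 1 0 0 0 0 1;-36 1 0 0 0 0 1;-36 1 10 0 0 0 1;0 0 18 0 0 0 1;0 0 0 0 0 0 1",
)

```text
time: 16.8
tool_pos: [0.52, -0.0785, 0.0661]
tool_rot: [0.6, 0.8, -0.001, -0.002]
ft_force: [-0.1, 0.6, 0.9]
opening: 0.0003
finger_force: 0.0
```

Request:
move_arm(
  steps="0 0 2 0 0 0 1;0 0 1 0 0 0 1;0 0 1 0 0 0 1;0 0 0.5 0 0 0 1;0 0 0 0 0 0 1",
)

```text
time: 17.42
tool_pos: [0.5215, -0.0791, 0.0631]
tool_rot: [0.6, 0.8, 0.0, 0.0]
ft_force: [-0.1, -0.4, -0.1]
opening: 0.0005
finger_force: 0.0
```

Request:
move_arm(
  steps="0 0 0.5 0 0 0 1;0 0 0.5 0 0 0 1;0 0 0.5 0 0 0 1;0 0 0.5 0 0 0 1;0 0 0 0 0 0 1",
)

```text
time: 18.05
tool_pos: [0.5214, -0.0792, 0.0617]
tool_rot: [0.6, 0.8, 0.0, 0.0]
ft_force: [-1.4, 0.7, 6.1]
opening: 0.0003
finger_force: 3.0
```

Request:
move_arm(
  steps="0 0 0.3 0 0 0 1;0 0 0.3 0 0 0 1;0 0 0.3 0 0 0 1;0 0 0 0 0 0 1;0 0 0 0 0 0 1",
)

```text
time: 18.68
tool_pos: [0.5214, -0.0792, 0.0616]
tool_rot: [0.6, 0.8, 0.0, 0.0]
ft_force: [-2.5, 0.7, 10.7]
opening: 0.0006
finger_force: 5.5
```

Request:
move_arm(
  steps="0 0 0 0 0 0 1;0 0 0 0 0 0 1;0 0 0 0 0 0 1;0 0 0 0 0 0 1;0 0 0 0 0 0 1",
)

```text
time: 19.3
tool_pos: [0.5214, -0.0792, 0.0616]
tool_rot: [0.6, 0.8, 0.0, 0.0]
ft_force: [-3.4, 0.4, 11.1]
opening: 0.0006
finger_force: 5.5
```

```bash
python3 -c "
from rig import arm
print(arm.hand_in())"
```

```text
the job is handed in; nothing more can be done
None
```

I rocked the chest, let it go, and pushed the wedge under the short foot; I handed it in at about 19 s, pressing the orange pad with about 11 N and feeling no rocking. The hand-in returned no verdict.

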